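# Lay the straightedge against the fence and hold the spring clamp on it

### The arm

A 6-joint arm with a two-finger parallel gripper is mounted at the origin on a cart in front of the work surface, level with it; the furniture and walls round the work are solid. World frame = base frame: x ahead of the robot, y to its left, z up, the work surface at z = 0. Lengths are in m, angles in degrees, forces in N, time in s.
With the tool pointing down it reaches from about 0.4 to 0.825 m from the base axis. Payload 7 kg.
Tool frame: the origin (TCP) lies on the centre line of the jaws, within the pads' length; the fingertips stand 19 mm ahead of it and the grasp point (between the pads) is the TCP; z points along the fingers, y is the line along which they close (so a half turn about z gives the same grasp; the last joint's range is limited). The gripper opens to 88 mm and grips with 3 to 60 N. Pads are 19 mm wide; open, the fingers measure 130 mm over their backs; the gripper's body (78 mm by 193 mm) begins 47 mm behind the grasp point.
Start: joints at [91.851, 20.546, 0.682, 0, -70.136, -16.507], TCP at [0.171, 0.653, 0.246] pointing down, gripper open.
Joint ranges: [-176.03, 176.03], [-82.01, 121.73], [-58.28, 71.71], [-173.87, 95.51], [-174.79, -0.11], [-173.66, 173.66]. Speed limits (degrees/s): [136.94, 136.94, 172.46, 180, 180, 180].

### API

Orientations are given as [roll, pitch, yaw] about the fixed x, y, z axes, in that order (R = Rz(yaw) Ry(pitch) Rx(roll)).
In Python, from plant import get_state, capture, close_job gives the robot as it stands.
- The arm moves only by the tool apply_moves, never from a script. Its argument "targets" is a list of rows, each a list of 7 numbers: the opening, from 0 (shut) to 1 (fully open), then the shift along the tool's x, y, z normalised to -1 to 1, where 1 is 1000 mm, then the turn, a rotation vector about the tool's x, y, z normalised to -1 to 1, where 1 is 90 degrees. In form: [[claw, tx, ty, tz, ax, ay, az], ...]. A call has 1 to 20 rows; each row shifts and turns the commanded pose from where the row before left it, along the tool's axes as they then stand; what a row does not reach is not made up. A row lasts 1/12 s, in which the tool goes at most 41.7 mm and 7.16 degrees, less where a joint would pass 70% of its speed; a pose out of reach is approached as far as the arm can. A call with a number of a shift or a turn outside -1 to 1 is refused whole. A call with a gripper value outside its range is refused whole. The fingers move at their own pace and stop on an object; "newtons" is the grip in N (left out, the last holds). Time passes only in rows, so rows that do not move let the fingers close. It gives the time, the measured TCP pose, the force, the opening and the grip force at its end, in the units of the state.
- get_state(): the state, without advancing time (a new reading comes with each control period).
- capture(name): name is "scene" or "top"; returns a dict with "frame" (384x512x3 uint8, red, green, blue), "range_z" (384x512 float32, m along the optical axis (not along the pixel's ray), 0 where there is no reading), "camera_matrix" (3x3 intrinsics, pixels), "T" (4x4, takes a point from camera to world coordinates). Camera axes: x right, y down, z forward; pixel columns grow to the right and rows downward; lengths in m; the calibration is good to about 2 mm. A picture is of the moment at which its call begins.
- close_job(): hands the job in; it is judged then, once.
The state is a dict: "time_s": time; "joints": joint angles; "qd": joint speeds; "joint_torque": joint torques, N m; "tcp_pos": TCP position; "eef_rot": TCP orientation; "contact_force": force on the tool from outside, world axes, zero at the start; "moment": the same for the moment, N m; "gripper_width": finger opening in m; "gripper_force": force on a finger pad.
Only numpy, scipy, OpenCV 4.12 (cv2) and the standard library are available. Lean on these libraries where they do the work, as an engineer would, in place of code of your own. Each camera call takes 0.05 s, during which the arm holds its last target. There are 200 camera calls.

### The job

Put the steel straightedge with the blue grip on the wooden pastry board, lying flat with its long edge flush along the aluminium fence and one end under the rubber foot of the clamp, and let go of it. Then push the clamp's black cap down 20 mm (until the red ring on its rod is level with the top of the collar) so that the foot pins the straightedge for cutting, without ever pushing the cap near its bottom stop at 34 mm; it springs back, so finish while still holding it pressed there. Leave the jar, shaker, cup and tomato where they stand.

Things in the scene. Friction and masses are not known exactly. Their poses are not given: they have to be found in the camera images.
- straightedge: Loose steel straightedge 44 mm wide (x), 280 long (y), 6 thick, 0.28 kg; same after a half turn. Origin: centre of the underside, z up. Mid-top stands a blue grip block 16 wide (x), 60 long (y), top 50 mm above the underside, on a blue foot 24 x 72 mm, top 11 mm above it. Starts on the worktop right of the board, its length roughly away from the robot.
- clamp_board: Wooden pastry board 190 (x) x 320 (y) x 18 mm, fixed; origin: centre of underside, x away from the robot, y left. Fixed aluminium fence along y on it: x 55 to 73 mm, 300 long, 10 high, face to the robot. Clamp at its left end: grey column behind the fence, arm and steel collar (30 mm wide, 64 to 88 mm above the worktop) at x 33, y 105.
- fence_face (a point): Middle of the foot of the fence's face to the robot, at the height of the board's top: (55, 0, 18) mm in the board's frame, same axes. The flush straightedge's origin has x = -22 mm, z = 0 in this frame. Set it down in front of the clamp (which overhangs), then slide it to the fence under the foot.
- clamp_plunger (a joint): Downward travel of the clamp's plunger in m: 0 at rest (up), 0.034 at the bottom stop; wanted 0.020. A spring pushes it up: 3 N at the start plus 0.25 N per mm; once the foot is on the straightedge (travel 12 mm) the foot's spring adds 2.4 N plus 0.6 N per mm: about 15 N at 20 mm.
- cap_top (a point): Centre of the top of the plunger's black cap, flat, 42 mm diameter, 12 mm thick; moves down with the plunger. At rest 134 mm above the worktop and 46 mm above the collar's top. A red ring on the steel rod below the cap is 20 mm above the collar's top at rest.
- clamp_foot: Black rubber foot, a disc of 22 mm diameter and 8 mm thick under the plunger; origin: centre of its underside, 36 mm above the worktop at rest, that is 12 mm above the top of a straightedge lying on the board. It moves down with the plunger and yields upward on its own spring.
- spice_jar: Bystander: glass spice jar with green lid, 46 mm diameter, 106 mm tall; origin at the centre of its underside.
- salt_shaker: Bystander: salt shaker, 44 mm diameter, 90 mm tall; origin at the centre of its underside.
- espresso_cup: Bystander: small white cup with a green band, 61 x 86 x 51 mm; origin at the centre of its underside.
- tomato: Bystander: red tomato, about 70 mm; origin at the centre of its underside. Like the other bystanders it stands behind the work, near or under a wall cabinet that hangs 0.58 m above the worktop (from about 0.63 m ahead of the robot): keep the forearm clear of it.

How it is judged (in metres and radians):
On the way:
1. the straightedge lies flat on the board, flush against the fence, let go, the clamp still up (x of straightedge in the frame of fence_face above -0.025 m and angle between the y axis of straightedge and the y axis of clamp_board, either way round below 0.025 rad and z of straightedge in the frame of fence_face between -0.003 and 0.003 m and angle between straightedge's own z axis and vertical below 0.05 rad and value of joint clamp_plunger below 0.004 m and contact force between the fingers and straightedge below 0.2 N), for 0.2 s.
At the end, for the whole second after the job is handed in: The fingers hold the cap at 20 mm travel (17 to 23 mm) and do not touch the straightedge; the foot presses the straightedge with more than 3 N; the straightedge lies flat on the board with its middle within 3 mm of the fence face and parallel to it within 0.025 rad (x of straightedge in the frame of fence_face above -0.025 m and angle between the y axis of straightedge and the y axis of clamp_board, either way round below 0.025 rad and z of straightedge in the frame of fence_face between -0.003 and 0.003 m and angle between straightedge's own z axis and vertical below 0.05 rad and value of joint clamp_plunger between 0.017 and 0.023 m and contact force between clamp_foot and straightedge above 3 N and contact force between the fingers and anything else above 5 N and contact force between the fingers and straightedge below 0.2 N and distance between the grasp point and cap_top below 0.06 m); the arm keeps its last pose, push and grip.
It fails at once if the plunger is pushed past 28 mm (value of joint clamp_plunger above 0.028 m).
It fails at once if the spice jar is shifted by more than 25 mm (distance of spice_jar from where it was at the start of the episode above 0.025 m).
It fails at once if the salt shaker is shifted by more than 25 mm (distance of salt_shaker from where it was at the start of the episode above 0.025 m).
It fails at once if the espresso cup is shifted by more than 25 mm (distance of espresso_cup from where it was at the start of the episode above 0.025 m).
It fails at once if the tomato is shifted by more than 25 mm (distance of tomato from where it was at the start of the episode above 0.025 m).
It also fails if it takes over 58 s, if anything falls off the work surface, if the arm or the gripper's body presses on something with over 40 N, if the wrist force passes 120 N, or if a joint passes its speed limit or range.

## Working session

There is one attempt and no reset: what is moved stays moved. The work goes in short steps, Python scripts to look and compute and a tool call to move; the robot and the scene stay as the last step left them, time stands still between calls to the robot, and variables do not carry over. Pictures are saved under pics/ and viewed, at most 10 in all, crops included, and the job is handed in when it is done.

Besides the shell and the picture viewer there is one more tool, called as name(argument=value, ...) on one line, values as JSON. apply_moves: Moves the arm, as the interface text tells. Scaled input: -1 to 1 covers 1000 mm each way for a shift and 90 degrees each way for a turn. Its arguments: {"type":"object","properties":{"targets":{"type":"array","items":{"type":"array","items":{"type":"number"}}},"newtons":{"type":"number"}},"required":["targets"]}

```bash
mkdir -p pics; cat > h.py <<'E'
import numpy as np,cv2
from plant import get_state,capture,close_job
def pts(c):
    z=c["range_z"];K=c["camera_matrix"];v,u=np.indices(z.shape)
    P=np.stack([(u-K[0,2])/K[0,0]*z,(v-K[1,2])/K[1,1]*z,z],-1)
    return P@c["T"][:3,:3].T+c["T"][:3,3]
def save(n,im,s=1):
    cv2.imwrite("pics/"+n,cv2.cvtColor(cv2.resize(im,None,fx=s,fy=s,interpolation=cv2.INTER_CUBIC),cv2.COLOR_RGB2BGR))
E
python3 - <<'E'
from h import *
print(get_state())
for n in("scene","top"):
    c=capture(n);save(n+"1.png",c["frame"],1.5);np.savez(n+"1.npz",f=c["frame"],P=pts(c),z=c["range_z"]);print(c["T"],c["camera_matrix"])
E
```

```text
{'time_s': 0.0, 'joints': array([ 9.18507262e+01,  2.05899797e+01,  6.33394975e-01, -1.96793437e-02,
       -7.01360578e+01, -1.65076329e+01]), 'qd': array([-0.08059733, -0.05023318,  0.03619879, -0.04381365, -0.00615909,
        0.04793411]), 'joint_torque': array([-7.98453984e-04, -5.82710838e+01,  2.93055135e+01,  6.99728161e+00,
        6.98360396e-03, -1.62211750e-04]), 'tcp_pos': array([0.17069752, 0.65258115, 0.2446376 ]), 'eef_rot': array([ 1.79905919e+02, -8.58885608e-03, -1.46636014e+01]), 'contact_force': array([ 0.12156974, -0.24193509,  0.13413385]), 'moment': array([ 0.01594999, -0.04480154, -0.00722182]), 'gripper_force': 0.0, 'gripper_width': 0.08780743827295107}
[[-0.74807413 -0.27088782  0.60580928  0.03322385]
 [-0.66360189  0.29958258 -0.68547999  0.57470371]
 [ 0.00419828 -0.91480603 -0.40387164  0.48203383]
 [ 0.          0.          0.          1.        ]] [[383.09820614   0.         258.16123014]
 [  0.         383.09820614 188.79103832]
 [  0.           0.           1.        ]]
[[-0.02448329 -0.98815875  0.15146898  0.46412421]
 [-0.99957547  0.0265913   0.0119069  -0.09154876]
 [-0.01579366 -0.15111316 -0.98839029  1.10296396]
 [ 0.          0.          0.          1.        ]] [[411.53306519   0.         259.5554014 ]
 [  0.         411.53306519 199.2678906 ]
 [  0.           0.           1.        ]]
```

View pics/top1.png

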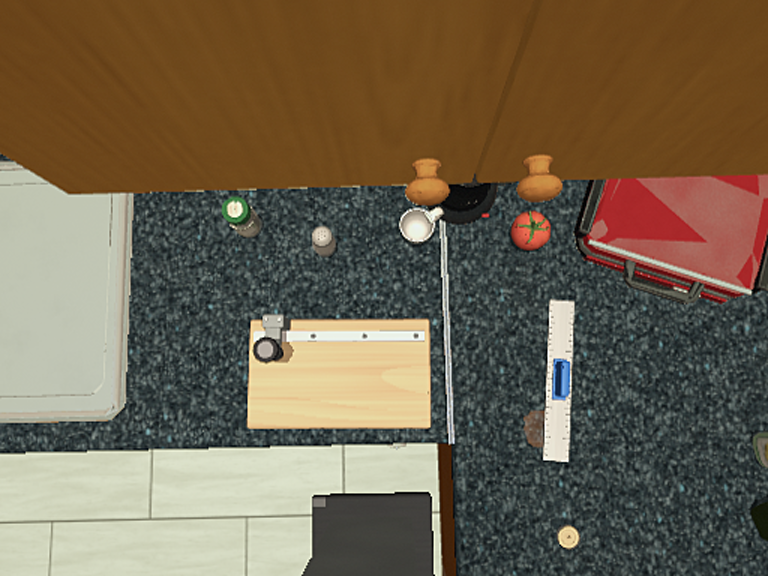

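View pics/scene1.png

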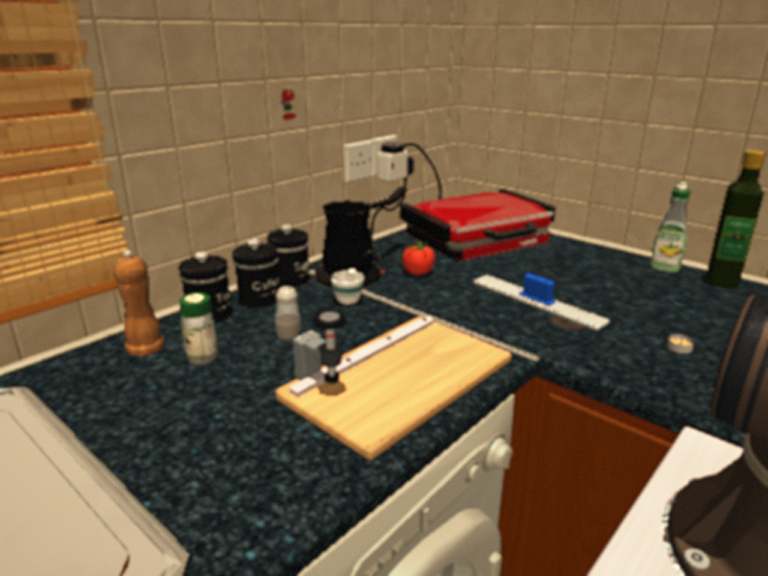

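The top view shows the straightedge at about (561,380) in the enlarged picture, its grip nearly along x. The board spans (248..431, 320..428), the fence is at row 336 and the cap is at (267,349). Next I'll turn these into positions.

```bash
python3 - <<'E'
from h import *
d=np.load("top1.npz");f=d["f"].astype(int);P=d["P"];z=d["z"]
r,g,b=f[...,0],f[...,1],f[...,2];v,u=np.indices(z.shape)
def rect(m,n):
    q=P[m];rc=cv2.minAreaRect((q[:,:2]*1000).astype(np.float32));print(n,m.sum(),q.mean(0).round(4),rc,"z",np.percentile(q[:,2],[5,50,95]).round(4))
box=(u>340)&(u<400)&(v>190)&(v<320)
bl=box&(b>r+40)
rect(bl,"blue");rect(bl&(P[...,2]>.042),"blueTop")
st=box&(r>140)&(g>130)&(b>110)
rect(st,"steel")
q=P[st][:,:2];c,s,vt=np.linalg.svd(q-q.mean(0),full_matrices=False);print("dir",np.degrees(np.arctan2(vt[0,1],vt[0,0])))
bx=(u>160)&(u<292)&(v>208)&(v<292)
rect(bx&(P[...,2]>.012)&(P[...,2]<.023)&(r>b+30),"board")
fe=bx&(P[...,2]>.022)&(P[...,2]<.034)&(abs(r-b)<40)&(r>150)&(u>192)
rect(fe,"fence")
# front edge of fence from color: last white row per column
Y=[];
for col in range(195,285,3):
    rows=np.where(fe[:,col])[0]
    if len(rows): p=P[rows.max(),col];Y.append(p[:3])
Y=np.array(Y);k=np.polyfit(Y[:,1],Y[:,0],1);print("fence front fit x=",k,np.std(Y[:,0]-np.polyval(k,Y[:,1])))
cap=bx&(P[...,2]>.125)
rect(cap,"cap")
d2=np.load("scene1.npz");P2=d2["P"]
m=(P2[...,2]>.128)&(P2[...,2]<.14)&(abs(P2[...,1]-P[cap][:,1].mean())<.04)&(abs(P2[...,0]-P[cap][:,0].mean())<.04)
q=P2[m];print("cap scene",q.mean(0),q.min(0),q.max(0))
f2=d2["f"].astype(int);m=(f2[...,2]>f2[...,0]+60)&(P2[...,0]>.3)&(P2[...,2]>-.01)&(P2[...,2]<.07)&(abs(P2[...,1]+.34)<.2)
q=P2[m&(P2[...,2]>.046)];print("blue scene top",q.mean(0),q.min(0),q.max(0))
for n,(a,c) in dict(jar=(235,209),salt=(321,235),cup=(416,226),tom=(530,230)).items(): print(n,P[int(c/1.5),int(a/1.5)].round(3))
E
```

```text
blue 308 [ 0.4816 -0.3682  0.0368] ((472.80792236328125, -257.62420654296875), (107.50670623779297, 332.2663879394531), 0.408679336309433) z [0.0075 0.0425 0.052 ]
blueTop 156 [ 0.4819 -0.3684  0.0555] ((460.0595703125, -239.8431396484375), (56.87889862060547, 291.1971130371094), 9.482260704040527) z [0.0441 0.0489 0.0527]
steel 1502 [ 0.4796 -0.3697  0.0094] ((496.7262268066406, -246.2666015625), (300.91497802734375, 281.9486389160156), 83.99420928955078) z [0.0023 0.0057 0.0096]
dir 173.6621537702327
board 7560 [0.4911 0.007  0.018 ] ((502.22161865234375, 14.36981201171875), (319.7241516113281, 188.86407470703125), 88.52566528320312) z [0.0147 0.018  0.0212]
fence 604 [ 0.5649 -0.0183  0.0281] ((564.8424682617188, -18.793296813964844), (234.09063720703125, 16.520660400390625), 88.46434020996094) z [0.0247 0.028  0.0315]
fence front fit x= [0.02337171 0.55762244] 0.0004286583795036748
cap 290 [0.5251 0.0825 0.2946] ((513.0074462890625, 20.701446533203125), (241.5435028076172, 40.192623138427734), 75.9150390625) z [0.1312 0.1349 1.103 ]
cap scene [0.53501209 0.11261602 0.13467504] [0.51815068 0.09888264 0.12812274] [0.55795856 0.12221933 0.13688625]
blue scene top [ 0.48074513 -0.36886835  0.0495556 ] [ 0.45392378 -0.37740652  0.04603623] [ 0.51287053 -0.36162125  0.05275536]
jar [0.777 0.177 0.108]
salt [0.733 0.033 0.091]
cup [ 0.767 -0.129  0.008]
tom [ 0.741 -0.327  0.051]
```

```bash
python3 - <<'E'
from h import *
d=np.load("top1.npz");f=d["f"].astype(int);P=d["P"];z=d["z"]
r,g,b=f[...,0],f[...,1],f[...,2];v,u=np.indices(z.shape)
ok=(z>.5)
def rect(m,n):
    q=P[m];rc=cv2.minAreaRect((q[:,:2]*1000).astype(np.float32));
    c,s,vt=np.linalg.svd(q[:,:2]-q[:,:2].mean(0),full_matrices=False);print(n,m.sum(),q.mean(0).round(4),np.round(rc[0],1),np.round(rc[1],1),round(rc[2],2),"pca",np.degrees(np.arctan(vt[0,1]/vt[0,0])).round(2))
box=ok&(u>340)&(u<400)&(v>190)&(v<320)&(abs(P[...,1]+.37)<.06)
bl=box&(b>r+40)
rect(bl,"blue");rect(bl&(P[...,2]>.042),"blueTop");rect(box&(r>140)&(g>130)&(b>110),"steel")
bx=ok&(u>160)&(u<292)&(v>208)&(v<292)
rect(bx&(P[...,2]>.125)&(P[...,2]<.145),"cap")
x=P[bx&(P[...,2]>.09)&(P[...,2]<.3)];print(x.min(0),x.max(0))
E
```

```text
blue 307 [ 0.4817 -0.3691  0.0333] [ 473.8 -390. ] [107.5  67.4] 0.41 pca -2.15
blueTop 155 [ 0.4821 -0.3702  0.0488] [ 481.6 -370.5] [16.1 58.1] 86.6 pca -5.73
steel 1497 [ 0.4796 -0.3706  0.0058] [ 483.4 -372.5] [ 47.1 281.9] 83.99 pca -6.02
cap 242 [0.5372 0.117  0.1343] [537.5 118.4] [41.  38.1] 89.18 pca 51.92
[0.51846672 0.09790668 0.12921543] [0.55660244 0.13891655 0.1393763 ]
```

apply_moves(targets=[[1,0,0,0,0,0,-0.048],[1,0,0,0,0,0,-0.048],[1,0.0304,0.0222,0,0,0,0],[1,0.0304,0.0222,0,0,0,0],[1,0.0304,0.0222,0,0,0,0],[1,0.0304,0.0222,0,0,0,0],[1,0.0304,0.0222,0,0,0,0],[1,0.0304,0.0222,0,0,0,0],[1,0.0304,0.0222,0,0,0,0],[1,0.0304,0.0222,0,0,0,0],[1,0.0304,0.0222,0,0,0,0],[1,0.0304,0.0222,0,0,0,0],[1,0.0083,0.0357,0,0,0,0],[1,0.0083,0.0357,0,0,0,0],[1,0.0083,0.0357,0,0,0,0],[1,0.0083,0.0357,0,0,0,0],[1,0.0083,0.0357,0,0,0,0],[1,0.0083,0.0357,0,0,0,0],[1,0,0,0,0,0,0],[1,0,0,0,0,0,0]])

```text
time_s: 1.77
tcp_pos: [0.4769, 0.1803, 0.2456]
eef_rot: [-180.0, 0.0, -6.2]
contact_force: [-0.5, 0.9, 0.7]
gripper_width: 0.0878
gripper_force: 0.0
```

apply_moves(targets=[[1,0.00425,0.0365,0.0084,0,0,0],[1,0.00425,0.0365,0.0084,0,0,0],[1,0.00425,0.0365,0.0084,0,0,0],[1,0.00425,0.0365,0.0084,0,0,0],[1,0.00425,0.0365,0.0084,0,0,0],[1,0.00425,0.0365,0.0084,0,0,0],[1,0.00425,0.0365,0.0084,0,0,0],[1,0.00425,0.0365,0.0084,0,0,0],[1,0.00425,0.0365,0.0084,0,0,0],[1,0.00425,0.0365,0.0084,0,0,0],[1,0.00425,0.0365,0.0084,0,0,0],[1,0.00425,0.0365,0.0084,0,0,0],[1,0.00425,0.0365,0.0084,0,0,0],[1,0.00425,0.0365,0.0084,0,0,0],[1,0.00425,0.0365,0.0084,0,0,0],[1,0,0,0,0,0,0],[1,0,0,0,0,0,0],[1,0,0,0,0,0,0]])

```text
time_s: 3.27
tcp_pos: [0.4832, -0.3686, 0.1188]
eef_rot: [-180.0, 0.1, -6.0]
contact_force: [0.4, -0.3, -0.6]
gripper_width: 0.0877
gripper_force: 0.0
```

apply_moves(targets=[[1,-0.0015,0.002,0.02,0,0,0],[1,0,0,0.025,0,0,0],[1,0,0,0.025,0,0,0],[1,0,0,0.013,0,0,0],[1,0,0,0,0,0,0],[1,0,0,0,0,0,0],[0,0,0,0,0,0,0],[0,0,0,0,0,0,0],[0,0,0,0,0,0,0],[0,0,0,0,0,0,0],[0,0,0,0,0,0,0],[0,0,0,0,0,0,0],[0,0,0,0,0,0,0],[0,0,0,0,0,0,0],[0,0,0,0,0,0,0],[0,0,0,0,0,0,0]], newtons=40)

```text
time_s: 4.6
tcp_pos: [0.4812, -0.3709, 0.0365]
eef_rot: [-180.0, 0.0, -6.0]
contact_force: [0.1, -0.5, -0.2]
gripper_width: 0.0264
gripper_force: 0.0
```

apply_moves(targets=[[0,0,0,0,0,0,0],[0,0,0,0,0,0,0],[0,0,0,0,0,0,0],[0,0,0,0,0,0,0],[0,0,0,0,0,0,0],[0,0,0,0,0,0,0]])

```text
time_s: 5.1
tcp_pos: [0.4813, -0.3709, 0.0365]
eef_rot: [180.0, -0.0, -6.0]
contact_force: [0.4, -1.9, -0.6]
gripper_width: 0.0162
gripper_force: 40.0
```

apply_moves(targets=[[0,0,0,-0.015,0,0,0],[0,0,0,-0.03,0,0,0],[0,0,0,-0.035,0,0,0],[0,0,0,-0.035,0,0,0],[0,0,0,-0.035,0,0,0],[0,0,0,-0.03,0,0,0],[0,0,0,0,0,0,0.073],[0,0,0,0,0,0,0.073],[0,0,0,0,0,0,0.073],[0,0,0,0,0,0,0.073],[0,0,0,0,0,0,0.073],[0,0,0,0,0,0,0.073],[0,0,0,0,0,0,0.073],[0,0,0,0,0,0,0.073],[0,0,0,0,0,0,0.073],[0,0,0,0,0,0,0.073],[0,0,0,0,0,0,0.073],[0,0,0,0,0,0,0.073],[0,0,0,0,0,0,0.073],[0,0,0,0,0,0,0]])

```text
time_s: 6.77
tcp_pos: [0.4807, -0.3703, 0.2158]
eef_rot: [179.9, 0.1, -91.7]
contact_force: [-1.1, 0.4, -3.3]
gripper_width: 0.016
gripper_force: 40.0
```

```bash
python3 - <<'E'
from h import *
s=get_state();print(s["tcp_pos"],s["eef_rot"],s["contact_force"],s["gripper_width"])
save("scene2.png",capture("scene")["frame"],1.5)
E
```

```text
[ 0.4807228  -0.37030731  0.21576916] [ 1.79925335e+02  6.81551888e-02 -9.17392630e+01] [-1.14284822  0.38360472 -3.27349404] 0.015957369367170755
```

View pics/scene2.png

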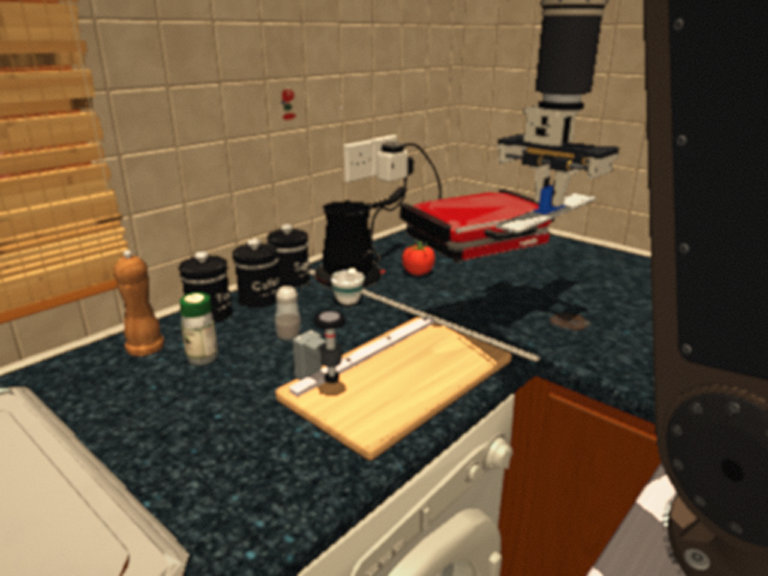

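apply_moves(targets=[[0,-0.02,0.0013,0,0,0,0],[0,-0.035,0.0013,0,0,0,0],[0,-0.035,0.0013,0,0,0,0],[0,-0.035,0.0013,0,0,0,0],[0,-0.035,0.0013,0,0,0,0],[0,-0.035,0.0013,0,0,0,0],[0,-0.035,0.0013,0,0,0,0],[0,-0.035,0.0013,0,0,0,0],[0,-0.035,0.0013,0,0,0,0],[0,-0.035,0.0013,0,0,0,0],[0,-0.03,0.0013,0,0,0,0],[0,-0.02,0.0013,0,0,0,0],[0,0,0,0.03,0,0,0],[0,0,0,0.03,0,0,0],[0,0,0,0.03,0,0,0],[0,0,0,0.03,0,0,0],[0,0,0,0.02,0,0,0],[0,0,0,0.01,0,0,0],[0,0,0,0,0,0,0],[0,0,0,0,0,0,0]])

```text
time_s: 8.48
tcp_pos: [0.475, 0.0143, 0.0663]
eef_rot: [179.9, -0.0, -91.3]
contact_force: [-0.1, 0.3, -2.2]
gripper_width: 0.0159
gripper_force: 40.0
```

```bash
python3 - <<'E'
from h import *
s=get_state();print(s["tcp_pos"],s["eef_rot"],s["contact_force"],s["gripper_width"])
c=capture("top");save("top3.png",c["frame"][190:310,140:320],4)
E
```

```text
[0.47500021 0.01429291 0.06633598] [ 1.79927096e+02 -4.14307295e-02 -9.12577535e+01] [-0.0515834   0.25176843 -2.19126976] 0.015927739614123637
```

View pics/top3.png

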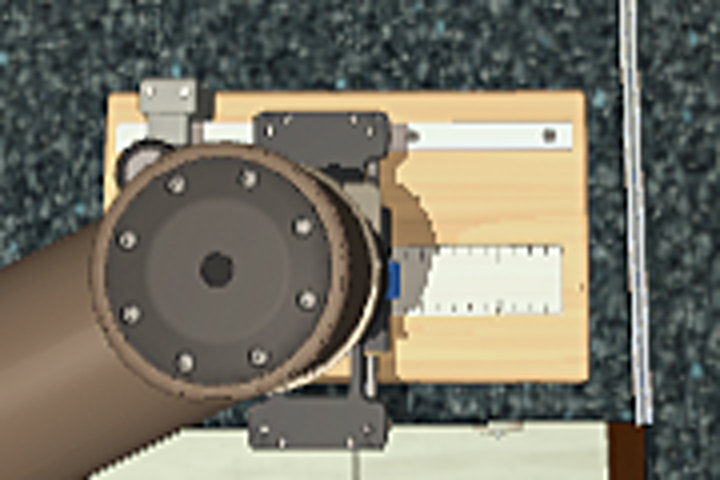

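apply_moves(targets=[[0,0,0,0.006,0,0,0],[0,0,0,0.004,0,0,0],[0,0,0,0.0015,0,0,0],[0,0,0,0,0,0,0],[0,0,0,0,0,0,0]], newtons=40)

```text
time_s: 8.95
tcp_pos: [0.4753, 0.0144, 0.0552]
eef_rot: [-180.0, 0.0, -91.4]
contact_force: [0.8, 0.5, -2.1]
gripper_width: 0.0159
gripper_force: 40.0
```

apply_moves(targets=[[0,0,-0.01,0,0,0,0],[0,0,-0.015,0,0,0,0],[0,0,-0.015,0,0,0,0],[0,0,-0.01,0,0,0,0],[0,0,-0.005,0,0,0,0],[0,0,0,0,0,0,0],[0,0,0,0,0,0,0]])

```text
time_s: 9.53
tcp_pos: [0.5297, 0.0128, 0.0547]
eef_rot: [179.9, -0.0, -91.5]
contact_force: [-1.2, -0.7, -3.7]
gripper_width: 0.0156
gripper_force: 40.0
```

apply_moves(targets=[[0,0,-0.002,0,0,0,0],[0,0,-0.001,0,0,0,0],[0,0,0,0,0,0,0]])

```text
time_s: 9.78
tcp_pos: [0.5331, 0.013, 0.0552]
eef_rot: [-180.0, 0.0, -91.4]
contact_force: [-0.0, 0.4, -3.7]
gripper_width: 0.0156
gripper_force: 40.0
```

apply_moves(targets=[[0,0,-0.001,0,0,0,0],[0,0,0,0,0,0,0]])

```text
time_s: 9.95
tcp_pos: [0.5342, 0.013, 0.0552]
eef_rot: [-180.0, 0.0, -91.4]
contact_force: [0.5, 0.3, -2.6]
gripper_width: 0.0157
gripper_force: 40.0
```

apply_moves(targets=[[0,0,-0.001,0,0,0,0],[0,0,0,0,0,0,0]])

```text
time_s: 10.12
tcp_pos: [0.5354, 0.013, 0.0551]
eef_rot: [-180.0, 0.0, -91.4]
contact_force: [1.2, 1.3, -3.1]
gripper_width: 0.0156
gripper_force: 40.0
```

apply_moves(targets=[[0,0,-0.001,0,0,0,0],[0,0,0,0,0,0,0]])

```text
time_s: 10.28
tcp_pos: [0.5364, 0.0129, 0.0551]
eef_rot: [-180.0, 0.0, -91.4]
contact_force: [-0.5, -0.4, -2.7]
gripper_width: 0.0159
gripper_force: 40.0
```

apply_moves(targets=[[0,0,-0.001,0,0,0,0],[0,0,0,0,0,0,0]])

```text
time_s: 10.45
tcp_pos: [0.5373, 0.0128, 0.055]
eef_rot: [180.0, -0.0, -91.4]
contact_force: [-0.0, 0.4, -2.5]
gripper_width: 0.0158
gripper_force: 40.0
```

apply_moves(targets=[[0,0,-0.001,0,0,0,0],[0,0,0,0,0,0,0]])

```text
time_s: 10.62
tcp_pos: [0.5375, 0.0127, 0.0548]
eef_rot: [179.9, -0.0, -91.4]
contact_force: [-1.5, 2.0, -2.2]
gripper_width: 0.0157
gripper_force: 40.0
```

apply_moves(targets=[[0,0,-0.001,0,0,0,0],[0,0,0,0,0,0,0]])

```text
time_s: 10.78
tcp_pos: [0.5376, 0.0125, 0.0546]
eef_rot: [179.8, -0.0, -91.5]
contact_force: [-6.0, 2.1, 0.4]
gripper_width: 0.016
gripper_force: 40.0
```

```bash
python3 - <<'E'
from h import *
s=get_state();print(s["tcp_pos"],s["eef_rot"],s["contact_force"],s["gripper_width"])
c=capture("scene");save("scene4.png",c["frame"][190:310,170:350],4)
E
```

```text
[0.53755328 0.01254641 0.0546145 ] [ 1.79820053e+02 -3.43472689e-02 -9.14513061e+01] [-5.95911771  2.09379186  0.42451605] 0.015980410894568694
```

View pics/scene4.png

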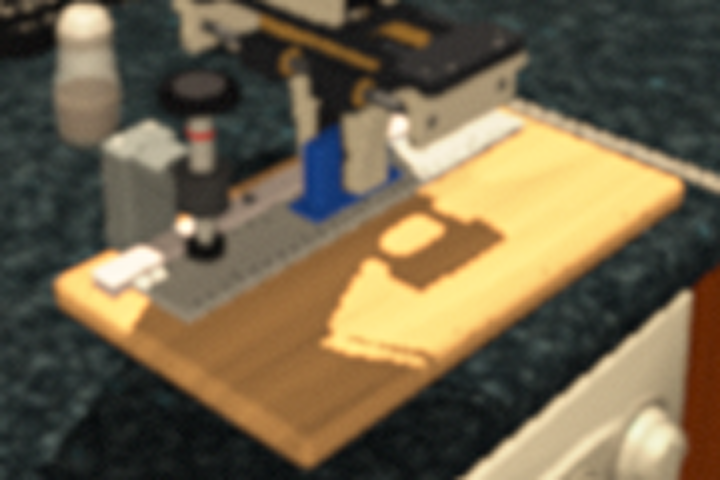

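The crop shows the blade flush along the fence with its end under the foot at (205,245), and the force confirms contact. I'll let go now.

apply_moves(targets=[[0.4,0,0.001,0,0,0,0],[0.4,0,0,0,0,0,0],[0.4,0,0,0,0,0,0],[0.4,0,0,0,0,0,0],[0.4,0,0,0,0,0,0],[0.4,0,0,0,0,0,0],[0.4,0,0,0,0,0,0],[0.4,0,0,0,0,0,0]])

```text
time_s: 11.5
tcp_pos: [0.5383, 0.0128, 0.0551]
eef_rot: [-180.0, 0.0, -91.4]
contact_force: [0.1, 0.2, 1.0]
gripper_width: 0.0351
gripper_force: 0.0
```

apply_moves(targets=[[0.4,0,0,-0.01,0,0,0],[0.4,0,0,-0.03,0,0,0],[0.4,0,0,-0.035,0,0,0],[0.4,0,0,-0.035,0,0,0],[0.4,0,0,-0.03,0,0,0],[0,0,0,-0.01,0,0,0],[0,-0.025,0,0,0,0,0],[0,-0.035,0,0,0,0,0],[0,-0.03,0,0,0,0,0],[0,-0.0155,0,0,0,0,0],[0,0,0,0,0,0,0],[0,0,0,0,0,0,0],[0,0,0,0,0,0,0],[0,0,0,0,0,0,0],[0,0,0,0,0,0,0],[0,0,0,0,0,0,0]], newtons=20)

```text
time_s: 12.83
tcp_pos: [0.5408, 0.1176, 0.2051]
eef_rot: [180.0, -0.0, -91.5]
contact_force: [-1.0, -0.2, -0.3]
gripper_width: 0.0005
gripper_force: 0.0
```

```bash
python3 - <<'E'
from h import *
s=get_state();print(s["tcp_pos"],s["eef_rot"],s["contact_force"],s["gripper_width"])
c=capture("scene");save("scene5.png",c["frame"][170:320,170:350],4)
E
```

```text
[0.54081532 0.11755788 0.20514715] [ 1.79998423e+02 -6.79815347e-04 -9.14864645e+01] [-0.99666201 -0.19658879 -0.28512136] 0.00048434986073752804
```

View pics/scene5.png

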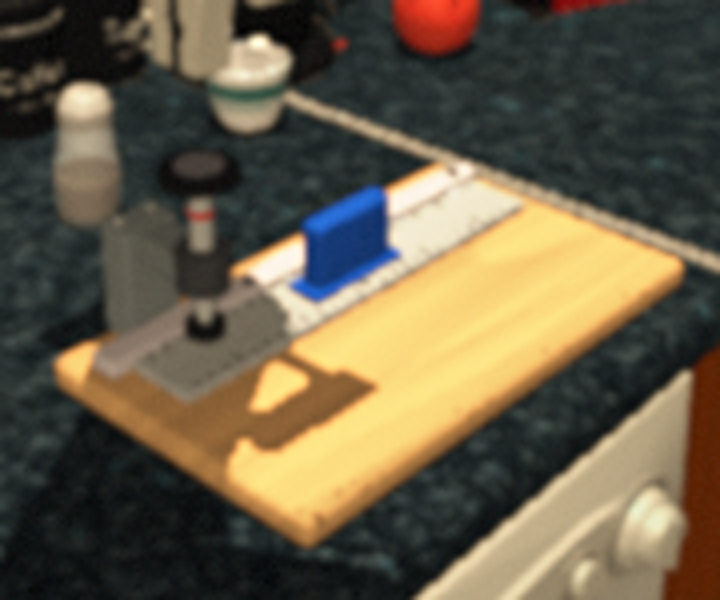

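The blade lies flat and flush, with no gap to the fence and the clamp still up. Now I'll lower onto the cap.

apply_moves(targets=[[0,0,0,0.015,0,0,0],[0,0,0,0.02,0,0,0],[0,0,0,0.012,0,0,0],[0,0,0,0,0,0,0],[0,0,0,0,0,0,0]], newtons=20)

```text
time_s: 13.3
tcp_pos: [0.5407, 0.1179, 0.1579]
eef_rot: [179.9, -0.1, -91.4]
contact_force: [-0.0, 0.0, 0.6]
gripper_width: 0.0005
gripper_force: 0.0
```

apply_moves(targets=[[0,0,0,0.003,0,0,0],[0,0,0,0.002,0,0,0],[0,0,0,0.001,0,0,0],[0,0,0,0,0,0,0],[0,0,0,0,0,0,0]])

```text
time_s: 13.72
tcp_pos: [0.5413, 0.1185, 0.1528]
eef_rot: [-179.9, 0.0, -91.4]
contact_force: [0.2, 0.3, 1.6]
gripper_width: 0.0004
gripper_force: 1.1
```

apply_moves(targets=[[0,0,0,0.003,0,0,0],[0,0,0,0.003,0,0,0],[0,0,0,0,0,0,0],[0,0,0,0,0,0,0]])

```text
time_s: 14.05
tcp_pos: [0.5413, 0.1185, 0.1462]
eef_rot: [-180.0, 0.0, -91.4]
contact_force: [1.8, 0.2, 4.4]
gripper_width: 0.0009
gripper_force: 1.9
```

apply_moves(targets=[[0,0,0,0.002,0,0,0],[0,0,0,0.002,0,0,0],[0,0,0,0,0,0,0],[0,0,0,0,0,0,0]])

```text
time_s: 14.38
tcp_pos: [0.5413, 0.1185, 0.1423]
eef_rot: [-180.0, 0.0, -91.4]
contact_force: [2.5, 0.4, 4.6]
gripper_width: 0.0004
gripper_force: 2.4
```

apply_moves(targets=[[0,0,0,0.002,0,0,0],[0,0,0,0.002,0,0,0],[0,0,0,0.001,0,0,0],[0,0,0,0,0,0,0],[0,0,0,0,0,0,0]])

```text
time_s: 14.8
tcp_pos: [0.5413, 0.1185, 0.138]
eef_rot: [-179.9, 0.0, -91.4]
contact_force: [-0.3, 0.3, 11.0]
gripper_width: 0.0006
gripper_force: 5.3
```

apply_moves(targets=[[0,0,0,0.002,0,0,0],[0,0,0,0.002,0,0,0],[0,0,0,0,0,0,0],[0,0,0,0,0,0,0],[0,0,0,0,0,0,0]])

```text
time_s: 15.22
tcp_pos: [0.5414, 0.1185, 0.1344]
eef_rot: [-179.9, 0.0, -91.4]
contact_force: [-2.0, 0.7, 13.7]
gripper_width: 0.0004
gripper_force: 6.8
```

```bash
python3 - <<'E'
from h import *
F=[]
for i in range(4):
    c=capture("scene");s=get_state();F.append(np.r_[s["tcp_pos"],s["contact_force"]])
print(np.round(F,4))
save("scene6.png",c["frame"][195:290,185:310],6)
P=pts(c);m=(abs(P[...,0]-.54)<.04)&(abs(P[...,1]-.118)<.04)
for lo in np.arange(.09,.13,.004): print(lo.round(3),(m&(P[...,2]>lo)&(P[...,2]<lo+.004)).sum())
E
```

```text
[[ 0.5413  0.1185  0.1344 -1.6858  0.9364 13.7919]
 [ 0.5413  0.1185  0.1344 -1.9805 -0.2191 13.4668]
 [ 0.5413  0.1185  0.1344 -1.0281  1.1854 13.6955]
 [ 0.5413  0.1185  0.1344 -0.9614  0.1875 14.7168]]
0.09 15
0.094 6
0.098 5
0.102 0
0.106 16
0.11 37
0.114 84
0.118 30
0.122 32
0.126 33
0.13 36
```

View pics/scene6.png

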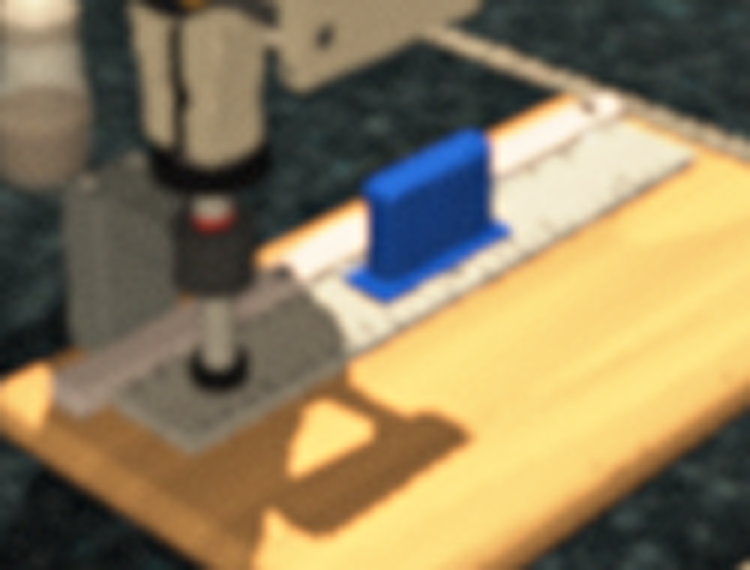

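The ring at (213,218) is just at the top of the collar. By TCP height and by force the travel is about 18.7 mm, so I'll go 1.2 mm more.

apply_moves(targets=[[0,0,0,0.0012,0,0,0],[0,0,0,0,0,0,0],[0,0,0,0,0,0,0],[0,0,0,0,0,0,0],[0,0,0,0,0,0,0],[0,0,0,0,0,0,0]])

```text
time_s: 15.92
tcp_pos: [0.5413, 0.1185, 0.1333]
eef_rot: [-179.9, 0.0, -91.4]
contact_force: [-1.8, 0.9, 14.2]
gripper_width: 0.0006
gripper_force: 7.3
```

```bash
python3 - <<'E'
from h import *
for i in range(3):
    capture("top");s=get_state();print(s["tcp_pos"],s["contact_force"])
if 13<s["contact_force"][2]<17.5: print(close_job())
E
```

```text
[0.54136534 0.11849219 0.13332291] [-1.22752399  0.43090099 14.99572141]
[0.54134379 0.11849498 0.13330666] [-2.29409238 -0.07341659 15.55261084]
[0.54135108 0.11846372 0.13333324] [-0.91041011 -0.48300955 13.84711695]
the job is handed in; nothing more can be done
None
```

I handed the job in with the straightedge flush along the fence and let go, and the cap held down at about 20 mm (15 N on the tool); the verdict was not shown to me.

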